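# Load a brass bar into a sprung-jaw fixture

### The job

Load the brass bar off-cut into the sloping fixture: press the sprung jaw at the upper end back with the end of the bar, keep it back while you lay the bar down flat into the two saddles, then let go so that the jaw snaps over the bar's end and clamps it against the lower stop. Do not knock the other things on the bench about.

Things in the scene. Friction and masses are not known exactly. Their poses are not given: they have to be found in the camera images.
- bar: Off-cut of plain round brass bar, 28 mm across, 80 mm long, about 0.3 to 0.55 kg; it starts lying on the bench and does not roll (it behaves as a 28 x 28 x 80 mm square bar). Origin: middle of its underside; its own y axis runs along its length, z up. Either end may go to either side.
- bar_mid (a point): Centre of the brass bar (14 mm above its origin), axes as the bar's.
- fixture: Dark steel base plate of the fixture, 190 x 90 x 10 mm, bolted to the bench; origin on the bench under it, its x axis points horizontally to the raised end.
- bed: Grey bed of the fixture, sloping at 30 degrees, fixed to the base. Origin: where the bar's underside meets the face of the lower stop, on the centre line. x points up the slope along the clamped bar, y across (left, looking up the slope), z square out of the slope. In this frame a clamped bar has its centre at x = 40, y = 0, z = 14 mm and the bed plate's face lies at z = -14 mm.
- jaw (a joint): How far the sprung jaw is pushed back up the slope (+x of the bed), 0 to 0.024 m. At 0 its face is 72 mm from the lower stop. The spring always pushes it closed: 6 N at 0, about 13 N at 24 mm. With the bar clamped under the lip it reads 8 mm; to let a bar parallel to the bed pass the lip it must be at least 13 mm.
- jaw_face (a point): Point on the jaw's clamping face, below the lip, at z = 14 mm of the bed on the centre line; moves with the jaw. The jaw is a dark steel block, 22 mm thick, 30 mm wide, its top at z = 44 mm; from z = 31 to 44 mm a lip overhangs the face by 5 mm towards the stop. Behind it a steel spring barrel begins at x = 120 mm of the bed, up to z = 27 mm.
- the_pliers: Bystander: pliers with red grips, 162 mm long, lying on the bench; origin at the middle of its underside.
- block: Bystander: beech block, 60 x 110 x 38 mm; origin at the middle of its underside.
- tape: Bystander: roll of masking tape, 104 mm across, 25 mm high; origin at the middle of its underside.
- punch: Bystander: steel centre punch, 12 x 114 mm; origin at the middle of its underside.
- spanner_big: Bystander: long combination spanner, 242 mm; origin at the middle of its underside.
- stop_top (a point): Top of the lower stop at the middle of its face, at x = 0, z = 22 mm of the bed. The steel stop is 46 mm wide and 14 mm thick, on the downhill side (x < 0).
- saddles_mid (a point): Point on the bed's centre line midway between the two aluminium saddles that carry the bar (x = 38, z = 0 mm of the bed). Saddles: x = 1 to 16 mm, and from 60 mm on up (the jaw slides in this one); side walls 32 mm apart, flared outward at the top, up to z = 12 mm, outer width 48 mm. Between them, x = 16 to 60 mm, is a free gap for fingers down to the bed plate.

How it is judged (in metres and radians):
On the way, in this order (a step that is already met when the one before it is completed fails the run):
1. the bar is lifted off the bench (height (world z) of bar_mid above 0.06 m), for 0.1 s.
2. the bar presses the sprung jaw back by at least 10 mm (value of joint jaw above 0.01 m and contact force between bar and jaw above 2 N), for 0.2 s.
At the end, for the whole second after the job is handed in: The bar lies at rest flat in both saddles, its centre within 3 mm along the bed, 5 mm across and about 2.5 to 3 mm in height of the clamped place, in line with the bed within 4 degrees; the jaw has closed over its end (5 to 10.5 mm open) and presses it against the lower stop with more than 3 N (x of bar_mid in the frame of bed between 0.037 and 0.043 m and y of bar_mid in the frame of bed between -0.005 and 0.005 m and z of bar_mid in the frame of bed between 0.011 and 0.0165 m and angle between the y axis of bar and the x axis of bed, either way round below 0.07 rad and value of joint jaw between 0.005 and 0.0105 m and contact force between bar and jaw above 3 N and linear speed of bar below 0.01 m/s); the robot touches nothing.
It fails at once if a bystander is moved more than 40 mm (distance of any of the_pliers, block, tape, punch, spanner_big from where it was at the start of the episode above 0.04 m).
It also fails if it takes over 48 s, if anything falls off the work surface, if the arm or the gripper's body presses on something with over 40 N, if the wrist force passes 120 N, or if a joint passes its speed limit or range.

### The arm

A 6-joint arm with a two-finger parallel gripper is mounted at the origin on a cart in front of the work surface, level with it; the furniture and walls round the work are solid. World frame = base frame: x ahead of the robot, y to its left, z up, the work surface at z = 0. Lengths are in m, angles in degrees, forces in N, time in s.
With the tool pointing down it reaches from about 0.225 to 0.875 m from the base axis. Payload 3.4 kg.
Tool frame: the origin (TCP) lies midway between the tips of the shut fingers; the grasp point (between the pads) lies 19 mm behind it; z points along the fingers, y is the line along which they close (so a half turn about z gives the same grasp; the last joint's range is limited). The gripper opens to 85 mm and grips with 20 to 120 N. Pads are 22 mm wide; open, the fingers measure 114 mm over their backs; the gripper's body (76 mm by 85 mm) begins 54 mm behind the grasp point. The pads swing forward as they close: fully open they stand 13 mm farther back than shut.
Start: joints at [-72.651, 15.808, 86.224, -0, 77.962, -6.933], TCP at [0.236, -0.524, 0.209] pointing down, gripper open.
Joint ranges: [-165.64, 165.64], [-43.16, 119.46], [12.63, 154.43], [-67.54, 247.53], [6.08, 155.33], [-154.97, 154.97]. Speed limits (degrees/s): [147.25, 147.25, 180, 180, 180, 180].

### API

Orientations are given as a 3x3 rotation matrix whose columns are the frame's x, y, z axes.
In Python, from rig import robot, grab_frame gives the robot as it stands. The module is installed in compiled form; this text tells all that it offers.
- The arm moves only by the tool carry_out, never from a script. Its argument "plan" is a list of rows, each a list of 7 numbers: the shift along the world's x, y, z in mm, then the turn, a rotation vector about the world's x, y, z in degrees, then the closure, from -1 (fully open) to 1 (shut). In form: [[dx, dy, dz, ax, ay, az, claw], ...]. A call has 1 to 20 rows; each row is the pose to reach, as a shift and turn from the pose commanded when the call began; what a row does not reach only later rows make up. A row lasts 1/12 s, in which the tool goes at most 41.7 mm and 7.16 degrees, less where a joint would pass 70% of its speed; a pose out of reach is approached as far as the arm can. A call with a gripper value outside its range is refused whole. The fingers move at their own pace and stop on an object; "squeeze" is the grip in N (left out, the last holds). Time passes only in rows, so rows that repeat a pose let the fingers close. It gives the time, the measured TCP pose, the force, the opening and the grip force at its end, in the units of the state.
- robot.observe(): the state, without advancing time (a new reading comes with each control period).
- grab_frame(name): name is "scene" or "top" or "wrist"; returns a dict with "color" (480x640x3 uint8, red, green, blue), "intrinsics" (3x3 intrinsics, pixels), "position" and "orientation" of the camera in the world; the wrist camera has in their place "T_tool_cam" (4x4, takes a point from camera to tool coordinates, whose origin is the TCP and whose axes are the flange's). Camera axes: x right, y down, z forward; pixel columns grow to the right and rows downward; lengths in m; the calibration is good to about 2 mm. A picture is of the moment at which its call begins: read the wrist's pose just before it. There is no depth.
- robot.job_done(): hands the job in; it is judged then, once.
The state is a dict: "time": time; "joint_positions": joint angles; "qvel": joint speeds; "joint_torque": joint torques, N m; "tool_pos": TCP position; "eef_rot": TCP orientation; "ft_force": force on the tool from outside, world axes, zero at the start; "torque": the same for the moment, N m; "grip_width": opening from 0.0 (shut) to 1.0 (fully open); "grip_force": force on a finger pad.
Only numpy, scipy, OpenCV 4.12 (cv2) and the standard library are available. Lean on these libraries where they do the work, as an engineer would, in place of code of your own. Each camera call takes 0.05 s, during which the arm holds its last target. There are 200 camera calls.

## Working session

There is one attempt and no reset: what is moved stays moved. The work goes in short steps, Python scripts to look and compute and a tool call to move; the robot and the scene stay as the last step left them, time stands still between calls to the robot, and variables do not carry over. Pictures are saved under pics/ and viewed, at most 10 in all, crops included, and the job is handed in when it is done.

Besides the shell and the picture viewer there is one more tool, called in YAML: its name, and indented under it one key for each argument. carry_out: Moves the arm, as the interface text tells. Its arguments: {"type":"object","properties":{"plan":{"type":"array","items":{"type":"array","items":{"type":"number"}}},"squeeze":{"type":"number"}},"required":["plan"]}

```bash
mkdir -p pics
python3 - <<'E'
from rig import robot, grab_frame
import cv2,pickle,numpy as np
s=robot.observe(); print({k:np.round(v,3).tolist() for k,v in s.items()})
for n in ("top","scene"):
    f=grab_frame(n); pickle.dump(f,open(n+".pkl","wb")); cv2.imwrite(f"pics/{n}0.png",f["color"][:,:,::-1])
    print(n,f["intrinsics"],f["position"],f["orientation"])
E
```

```text
{'time': 0.0, 'joint_positions': [-72.651, 15.846, 86.298, 0.0, 77.964, -6.933], 'qvel': [0.031, 0.005, -0.045, -0.032, 0.002, 0.173], 'joint_torque': [-0.001, -41.677, -24.58, 0.0, 0.011, -0.0], 'tool_pos': [0.236, -0.524, 0.208], 'eef_rot': [[0.912, 0.411, -0.001], [0.411, -0.912, 0.002], [0.0, -0.002, -1.0]], 'ft_force': [-0.166, -0.422, -0.101], 'torque': [-0.001, -0.005, -0.015], 'grip_force': 0.0, 'grip_width': 1.004}
top [[547.54698039   0.         325.30264366]
 [  0.         547.54698039 233.82691228]
 [  0.           0.           1.        ]] [-0.04972821  0.04139819  1.47152822] [[-0.34278639 -0.8647637   0.36698943]
 [-0.93935721  0.31980005 -0.12383842]
 [-0.01027227 -0.38718429 -0.92194512]]
scene [[586.71949839   0.         322.77133973]
 [  0.         586.71949839 238.45703218]
 [  0.           0.           1.        ]] [-0.38492302 -0.88562647  0.81501544] [[ 0.65022681 -0.37519272  0.66063266]
 [-0.75951299 -0.34227643  0.55316079]
 [ 0.01857709 -0.86143907 -0.50752106]]
```

View pics/top0.png

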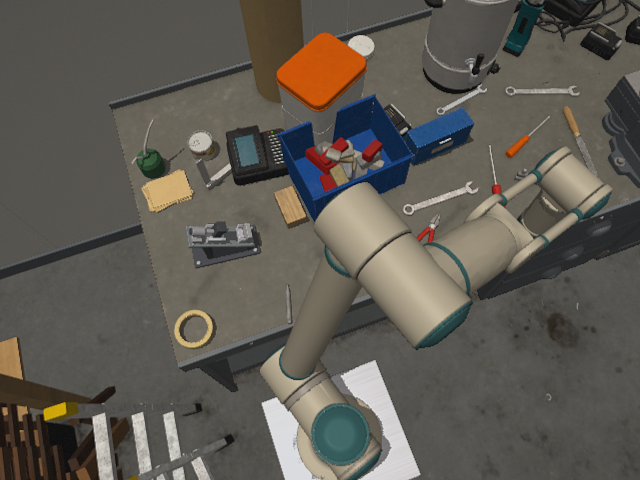

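View pics/scene0.png

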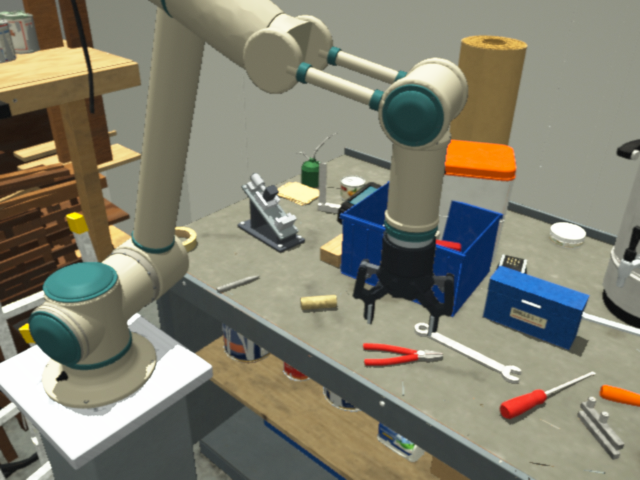

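The top view shows the fixture near (222,240), tape (194,328), punch (290,303) and block (290,205); the arm hides the bar. The scene view shows the bar at (319,303) and the fixture at (270,215), with its raised end at upper left.

```bash
cat > h.py <<'E'
import numpy as np,cv2,pickle
def ray(f,u,v):
    K=f["intrinsics"]; d=np.array(f["orientation"])@np.linalg.inv(K)@[u,v,1.]
    return np.array(f["position"]),d/np.linalg.norm(d)
def plane(f,u,v,z):
    p,d=ray(f,u,v); return p+d*(z-p[2])/d[2]
def proj(f,P):
    c=np.array(f["orientation"]).T@(np.array(P)-f["position"]); c=f["intrinsics"]@c; return c[:2]/c[2]
def two(f,a,g,b):
    p,d=ray(f,*a);q,e=ray(g,*b)
    t,s=np.linalg.lstsq(np.c_[d,-e],q-p,rcond=None)[0]
    return (p+d*t+q+e*s)/2,np.linalg.norm(p+d*t-q-e*s)
def wrist(name):
    from rig import robot,grab_frame
    s=robot.observe(); f=grab_frame("wrist"); T=np.array(f["T_tool_cam"])
    R=np.array(s["eef_rot"]); f["position"]=np.array(s["tool_pos"])+R@T[:3,3]; f["orientation"]=R@T[:3,:3]
    f["s"]=s
    pickle.dump(f,open(name+".pkl","wb")); cv2.imwrite(f"pics/{name}.png",f["color"][:,:,::-1]); return f
E
python3 - <<'E'
from h import *
t=pickle.load(open("top.pkl","rb"));s=pickle.load(open("scene.pkl","rb"))
for n,f,uv,z in [("bar",s,(319,303),.014),("fix",t,(225,245),.01),("tape",t,(194,328),.02),("punch",t,(290,303),0.006),("block",t,(290,205),.038),("pl",t,(428,230),.01),("sp",t,(440,198),.005),("bin",t,(318,213),.1)]:
    print(n,plane(f,*uv,z).round(3))
a=t["color"][205:280,170:280,::-1]; b=s["color"][165:260,225:315,::-1]
A=cv2.resize(a,(400,273),interpolation=2)
B=cv2.resize(b,(400,422),interpolation=2)
im=np.zeros((430,800,3),np.uint8); im[:273,:400]=A; im[:422,400:]=B; cv2.imwrite("pics/c.png",im)
E
```

```text
bar [ 0.433 -0.194  0.014]
fix [0.599 0.128 0.01 ]
tape [0.393 0.272 0.02 ]
punch [0.373 0.007 0.006]
block [ 0.642 -0.086  0.038]
pl [ 0.44  -0.438  0.01 ]
sp [ 0.524 -0.516  0.005]
bin [ 0.562 -0.145  0.1  ]
```

View pics/c.png

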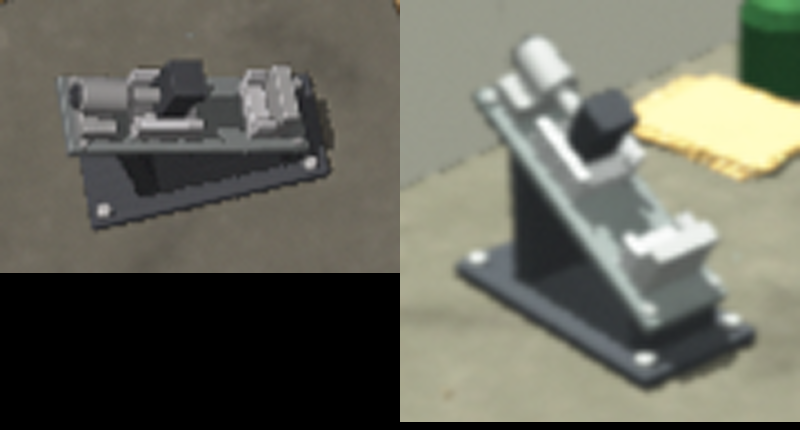

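The crop shows the fixture's raised end towards +y, with the white stop at crop (270,100) and the dark jaw at (185,85). Next I'll look at the bar from the wrist.

carry_out:
  plan:
    - [40,70,40,0,0,0,-1]
    - [80,135,60,0,0,0,-1]
    - [110,200,70,0,0,0,-1]
    - [140,250,80,0,0,0,-1]
    - [170,300,80,0,0,0,-1]
    - [180,320,80,0,0,0,-1]
    - [184,330,80,0,0,0,-1]
    - [184,330,80,0,0,0,-1]
    - [184,330,80,0,0,0,-1]
    - [184,330,80,0,0,0,-1]

```text
time: 0.93
tool_pos: [0.4222, -0.1893, 0.2899]
eef_rot: [[0.91, 0.415, 0.002], [0.415, -0.91, 0.003], [0.003, -0.001, -1.0]]
ft_force: [-0.4, -0.4, 0.1]
grip_width: 1.003
grip_force: 0.0
```

Run:
```python
from h import *
from rig import grab_frame
f=wrist("w1"); s=f["s"]; print(s["time"],s["tool_pos"],s["eef_rot"],s["joint_positions"]); print(f["T_tool_cam"],f["intrinsics"])
g=grab_frame("top"); pickle.dump(g,open("top1.pkl","wb"))
```

```text
0.9333 [ 0.42221713 -0.18934149  0.28986369] [[ 0.90977046  0.41510538  0.00229034]
 [ 0.41509956 -0.9097722   0.00262661]
 [ 0.00317401 -0.00143889 -0.99999393]] [-32.94648294   3.73680011  90.13545239   0.19811884  86.09949458
  32.51424004]
[[ 7.87375436e-05 -9.62619604e-01 -2.70856957e-01  6.87058955e-02]
 [ 9.99999457e-01  3.57235458e-04 -9.78909156e-04 -5.49268286e-04]
 [ 1.03907685e-03 -2.70856732e-01  9.62619110e-01 -1.64521754e-01]
 [ 0.00000000e+00  0.00000000e+00  0.00000000e+00  1.00000000e+00]] [[341.58059245   0.         321.11580718]
 [  0.         341.58059245 238.58883784]
 [  0.           0.           1.        ]]
```

View pics/w1.png

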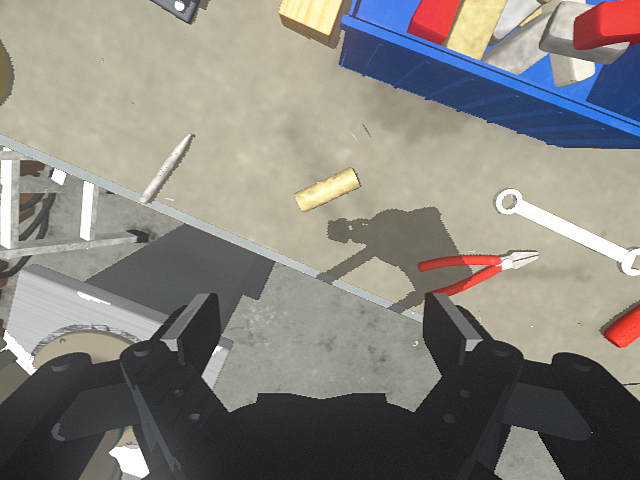

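The wrist view shows the bar at (327,190), clear of everything. I'll measure it, then look at the fixture from two places before grasping.

Run:
```python
from h import *
f=pickle.load(open("w1.pkl","rb")); hsv=cv2.cvtColor(f["color"],cv2.COLOR_RGB2HSV)
m=cv2.inRange(hsv,(15,85,60),(35,255,255)); m[:140]=0;m[240:]=0;m[:,:270]=0;m[:,390:]=0
c=max(cv2.findContours(m,0,2)[0],key=cv2.contourArea); print(cv2.contourArea(c),cv2.boundingRect(c))
for z in (.0,.014,.028):
    P=np.array([plane(f,u,v,z)[:2] for u,v in c[:,0]],np.float32)
    print(z,cv2.minAreaRect(P*1000)); b=cv2.boxPoints(cv2.minAreaRect(P*1000))
print(b)
```

```text
254.0 (302, 178, 58, 34)
0.0 ((426.9739074707031, -198.1539306640625), (11.887521743774414, 83.42117309570312), 51.17423629760742)
0.014 ((428.73382568359375, -197.00218200683594), (11.521442413330078, 80.8521499633789), 51.17424774169922)
0.028 ((430.49359130859375, -195.8504180908203), (11.155326843261719, 78.28309631347656), 51.174224853515625)
[[ 396.50317 -175.65576]
 [ 457.4901  -224.73569]
 [ 464.484   -216.04507]
 [ 403.49707 -166.96515]]
```

carry_out:
  plan:
    - [20,40,0,0,0,0,-1]
    - [35,80,0,0,0,0,-1]
    - [50,120,0,0,0,0,-1]
    - [65,155,0,0,0,0,-1]
    - [80,190,0,0,0,0,-1]
    - [95,225,0,0,0,0,-1]
    - [110,260,0,0,0,0,-1]
    - [120,285,0,0,0,0,-1]
    - [125,295,0,0,0,0,-1]
    - [125,295,0,0,0,0,-1]
    - [125,295,0,0,0,0,-1]
    - [125,295,0,0,0,0,-1]
    - [125,295,0,0,0,0,-1]

```text
time: 2.12
tool_pos: [0.545, 0.0989, 0.2893]
eef_rot: [[0.912, 0.409, -0.0], [0.409, -0.912, -0.001], [-0.001, 0.001, -1.0]]
ft_force: [-0.2, -0.1, 0.3]
grip_width: 1.003
grip_force: 0.0
```

Run:
```python
from h import *
f=wrist("w2"); s=f["s"]; print(s["time"],s["tool_pos"],s["joint_positions"])
```

```text
2.1167 [0.54499066 0.09889082 0.28929737] [ 3.12644627e+00  1.20345419e+01  8.01986976e+01 -5.63600586e-02
  8.77885254e+01  6.89770549e+01]
```

View pics/w2.png

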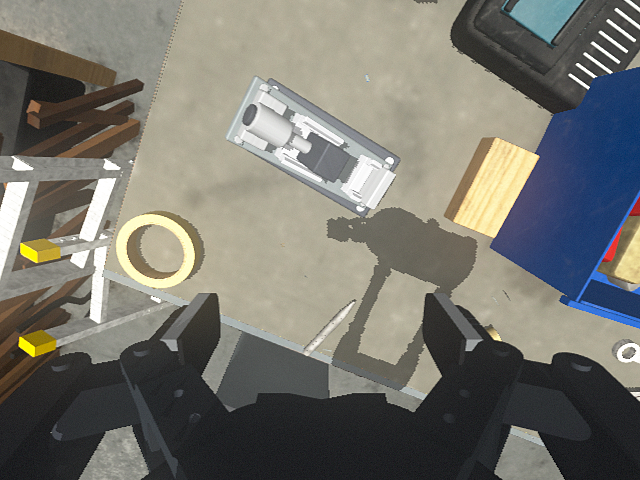

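The view shows the fixture at about (315,145), with the stop at (370,185), the jaw at (325,160) and the barrel at (265,120). I'll triangulate roughly, and plan a view square to the bed.

Run:
```python
from h import *
from scipy.spatial.transform import Rotation as Ro
f=pickle.load(open("w1.pkl","rb")); c=f["color"].astype(int)[150:230,280:380]
rb=c[:,:,0]-c[:,:,2]; print(np.percentile(rb,[10,50,80,90,95]))
m=((rb>45)*255).astype(np.uint8); m=cv2.morphologyEx(m,cv2.MORPH_CLOSE,np.ones((7,7)))
k=max(cv2.findContours(m,0,2)[0],key=cv2.contourArea)+[280,150]; print(cv2.contourArea(k),cv2.boundingRect(k))
for z in (.014,.02,.028):
    P=np.array([plane(f,u,v,z)[:2] for u,v in k[:,0]],np.float32)*1000; r=cv2.minAreaRect(P); print(z,r)
b=cv2.boxPoints(r); e=b[1]-b[0] if np.linalg.norm(b[1]-b[0])>50 else b[2]-b[1]; print("az",np.degrees(np.arctan2(e[1],e[0])))
t=pickle.load(open("top.pkl","rb"));w=pickle.load(open("w2.pkl","rb"))
S=two(t,(245,232),w,(370,185));J=two(t,(221,226),w,(325,160));print(S,J)
d=J[0]-S[0];az=np.arctan2(d[1],d[0]);print(np.degrees(az))
az=np.radians(82); h=np.array([np.cos(az),np.sin(az),0]);Z=np.array([0,0,1])
bx=.866*h+.5*Z; bz=-.5*h+.866*Z
R=np.c_[bx,np.cross(-bz,bx),-bz]; R0=np.array(w["s"]["eef_rot"])
print(Ro.from_matrix(R@R0.T).as_rotvec(degrees=True))
P=(S[0]+J[0])/2-.02*bx+.12*bz; print(P, (P-w["s"]["tool_pos"])*1000)
```

```text
[23. 28. 31. 73. 81.]
1299.0 (295, 167, 65, 45)
0.014 ((434.1706848144531, -189.3453369140625), (27.96154022216797, 82.88633728027344), 49.32236862182617)
0.02 ((434.850830078125, -188.95594787597656), (27.580778121948242, 81.75761413574219), 49.322383880615234)
0.028 ((435.7578125, -188.43687438964844), (27.073076248168945, 80.25264739990234), 49.322391510009766)
az -40.6776
(array([0.58804506, 0.06058373, 0.07661401]), np.float64(0.0007163416682931678)) (array([0.5953644 , 0.11657491, 0.14419198]), np.float64(0.0037202852968811653))
82.5523511378422
[ 25.0745355  -18.7860122   56.48267422]
[0.58094387 0.01201179 0.204323  ] [ 35.95320318 -86.87902461 -84.97437671]
```

carry_out:
  plan:
    - [4,-9,-8,2.5,-1.9,5.6,-1]
    - [7,-17,-17,5,-3.8,11.3,-1]
    - [11,-26,-25,7.5,-5.6,16.9,-1]
    - [14,-35,-34,10,-7.5,22.6,-1]
    - [18,-43,-42,12.5,-9.4,28.2,-1]
    - [22,-52,-51,15,-11.3,33.9,-1]
    - [25,-61,-60,17.5,-13.2,39.5,-1]
    - [29,-70,-68,20,-15,45.2,-1]
    - [32,-78,-77,22.5,-16.9,50.8,-1]
    - [36,-87,-85,25,-18.8,56.5,-1]
    - [36,-87,-85,25,-18.8,56.5,-1]
    - [36,-87,-85,25,-18.8,56.5,-1]
    - [36,-87,-85,25,-18.8,56.5,-1]

```text
time: 3.25
tool_pos: [0.5812, 0.0137, 0.2049]
eef_rot: [[0.12, 0.99, 0.071], [0.858, -0.139, 0.495], [0.5, 0.001, -0.866]]
ft_force: [-0.6, -0.1, -0.1]
grip_width: 0.997
grip_force: 0.0
```

Run:
```python
from h import *
from rig import grab_frame
f=wrist("w3"); s=f["s"]; print(s["time"],s["tool_pos"],s["eef_rot"],s["joint_positions"])
g=grab_frame("top"); pickle.dump(g,open("top3.pkl","wb"))
c=f["color"][90:300,200:460,::-1]; cv2.imwrite("pics/w3c.png",cv2.resize(c,None,fx=3,fy=2.85,interpolation=2)[:598])
```

```text
3.25 [0.5812188  0.01365692 0.20489789] [[ 0.1199921   0.99026068  0.07060939]
 [ 0.85789687 -0.13922027  0.49460153]
 [ 0.49961471  0.0012273  -0.86624687]] [-24.62515861  18.43525469  90.59348242  28.9728923   81.47247335
 -23.71312841]
```

View pics/w3c.png

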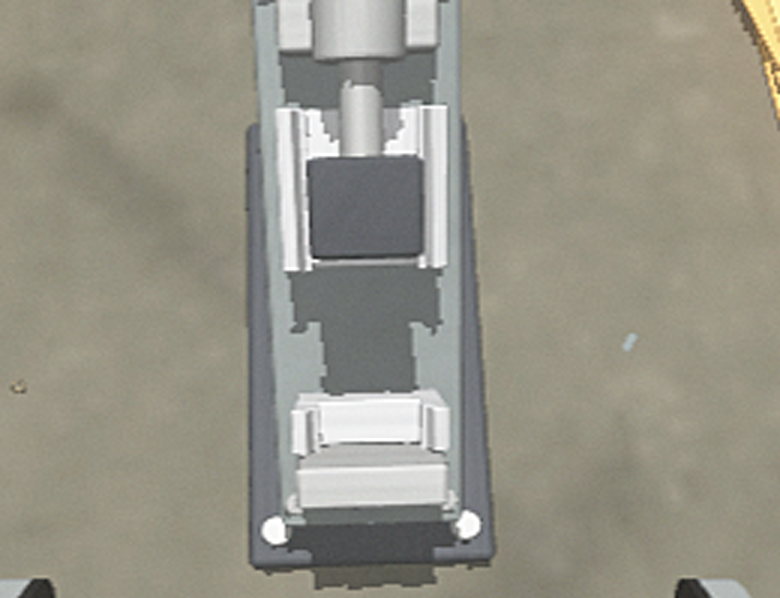

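The crop shows the stop's top edge at crop (298..447, 464), its lower edge at row 506, the jaw top from (308,155) to (425,252), and the upper saddle's lower end corners at (285,270) and (447,266). I'll fit the pose from these points.

```bash
cat > fit.py <<'E'
from h import *
from scipy.optimize import least_squares
f=pickle.load(open("w3.pkl","rb"))
M=np.array([[0,23,22],[0,-23,22],[-14,23,22],[-14,-23,22],[67,15,44],[67,-15,44],[94,15,44],[94,-15,44],[60,24,12],[60,-24,12]])/1000.
C=np.array([[298,465],[447,463],[298,508],[447,504],[311,257],[423,254],[308,158],[423,154],[285,271],[447,267]],float)
U=C/[3,2.85]+[200,90]
def fr(az):
    h=np.array([np.cos(az),np.sin(az),0]);Z=np.array([0,0,1.]);bx=np.cos(np.pi/6)*h+.5*Z;bz=-.5*h+np.cos(np.pi/6)*Z
    return np.c_[bx,np.cross(bz,bx),bz]
def res(p): 
    R=fr(p[3]); return np.concatenate([proj(f,R@m+p[:3])-u for m,u in zip(M,U)])
E
python3 - <<'E'
from fit import *
r=least_squares(res,[.59,.05,.06,np.radians(82)],loss="soft_l1"); p=r.x; print(p[:3]*1000,np.degrees(p[3]));print(res(p).reshape(-1,2).round(1).tolist())
ok,rv,tv=cv2.solvePnP(M,U,f["intrinsics"],None); Ro=f["orientation"]@cv2.Rodrigues(rv)[0]
print((f["orientation"]@tv[:,0]+f["position"])*1000,Ro.round(3).tolist(),np.degrees(np.arcsin(Ro[2,0])))
np.save("bed.npy",p)
# check: base plate corners/other views
R=fr(p[3])
w=pickle.load(open("w2.pkl","rb"));t=pickle.load(open("top.pkl","rb"))
for m in M[[0,1,4,5,6,7]]: print(proj(w,R@m+p[:3]).round(1),proj(t,R@m+p[:3]).round(1))
for n,im,(x,y) in (("w2",w,(220,70)),("top",t,(170,205))):
    c=im["color"][y:y+150 if n=="w2" else y+75,x:x+200 if n=="w2" else x+110,::-1].copy(); k=4 if n=="w2" else 7
    c=cv2.resize(c,None,fx=k,fy=k,interpolation=2)
    for m in M:
        q=((proj(im,R@m+p[:3])-[x,y]+.5)*k).astype(int); cv2.circle(c,tuple(map(int,q)),3,(0,0,255),-1)
    cv2.imwrite(f"pics/chk_{n}.png",c)
E
```

```text
[590.44504418  65.43231502  61.02503898] 83.69703255526902
[[-1.0, 0.1], [0.3, -0.6], [-0.3, -0.4], [0.4, -0.4], [-0.1, 0.6], [0.6, 0.6], [-0.5, -0.3], [0.3, 0.1], [-0.1, 0.0], [0.2, -0.0]]
[590.58734123  65.15715942  59.44042657] [[0.097, -0.994, -0.057], [0.873, 0.112, -0.475], [0.478, -0.004, 0.878]] 28.562876443508305
[364.3 204.6] [248.4 237.8]
[387.3 168.1] [245.4 223. ]
[333.1 182. ] [227.8 231.5]
[350.1 153.4] [225.9 221.6]
[311.  170.2] [218.1 231.5]
[328.4 139.8] [216.3 221.4]
```

View pics/chk_w2.png

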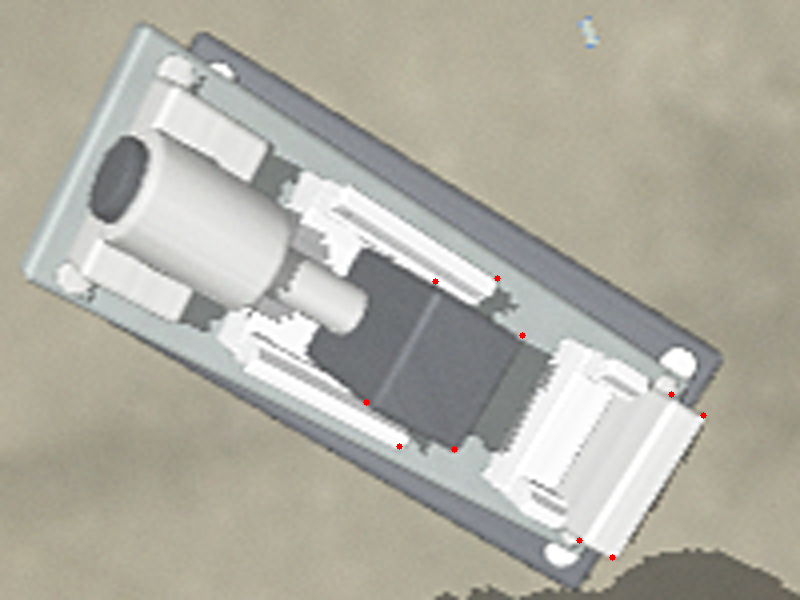

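The reprojected points fall on the stop and jaw corners within about 1 px, so the bed pose is good: origin (590.4, 65.4, 61.0) mm, azimuth 83.7°.

Run:
```python
import numpy as np
from scipy.spatial.transform import Rotation as Ro
from fit import fr
from rig import robot
R0=np.array(robot.observe()["eef_rot"]); a=np.radians(139.3)
x=np.array([np.cos(a),np.sin(a),0]);z=np.array([0,0,-1.]);R=np.c_[x,np.cross(z,x),z]
print(Ro.from_matrix(R@R0.T).as_rotvec(degrees=True))
B=fr(np.radians(83.7)); T=np.c_[B[:,0],-B[:,1],-B[:,2]]
print("grasp->bed",Ro.from_matrix(T@R.T).as_rotvec(degrees=True)); print(B.round(4))
```

```text
[-29.24884629 -10.88021864  55.77546105]
grasp->bed [ 29.01682716  11.43003219 -54.28322854]
[[ 0.095  -0.994  -0.0549]
 [ 0.8608  0.1097 -0.497 ]
 [ 0.5     0.      0.866 ]]
```

carry_out:
  plan:
    - [-10,-20,10,-2.9,-1.1,5.6,-1]
    - [-25,-40,15,-5.8,-2.2,11.2,-1]
    - [-40,-60,15,-8.8,-3.3,16.7,-1]
    - [-55,-80,10,-11.7,-4.4,22.3,-1]
    - [-70,-100,0,-14.6,-5.4,27.9,-1]
    - [-88,-122,-20,-17.5,-6.5,33.5,-1]
    - [-103,-143,-40,-20.5,-7.6,39,-1]
    - [-118,-164,-60,-23.4,-8.7,44.6,-1]
    - [-133,-185,-80,-26.3,-9.8,50.2,-1]
    - [-146.5,-203,-104,-29.2,-10.9,55.8,-1]
    - [-146.5,-203,-104,-29.2,-10.9,55.8,-1]
    - [-146.5,-203,-104,-29.2,-10.9,55.8,-1]
    - [-146.5,-203,-104,-29.2,-10.9,55.8,-1]

```text
time: 4.43
tool_pos: [0.4368, -0.189, 0.1019]
eef_rot: [[-0.757, 0.653, 0.002], [0.653, 0.757, -0.001], [-0.002, 0.001, -1.0]]
ft_force: [0.3, -1.2, -0.4]
grip_width: 0.999
grip_force: 0.0
```

Run:
```python
from h import *
f=wrist("w4"); s=f["s"]; print(s["time"],s["tool_pos"],s["eef_rot"],s["joint_positions"])
```

```text
4.4333 [ 0.4367714  -0.18903226  0.10192499] [[-7.57451953e-01  6.52886935e-01  2.27797611e-03]
 [ 6.52886990e-01  7.57454885e-01 -8.21857210e-04]
 [-2.26204397e-03  8.64743618e-04 -9.99997068e-01]] [-3.18112118e+01  1.24417813e+01  1.07614764e+02  3.33009679e-02
  5.98077242e+01 -8.10682307e+01]
```

View pics/w4.png

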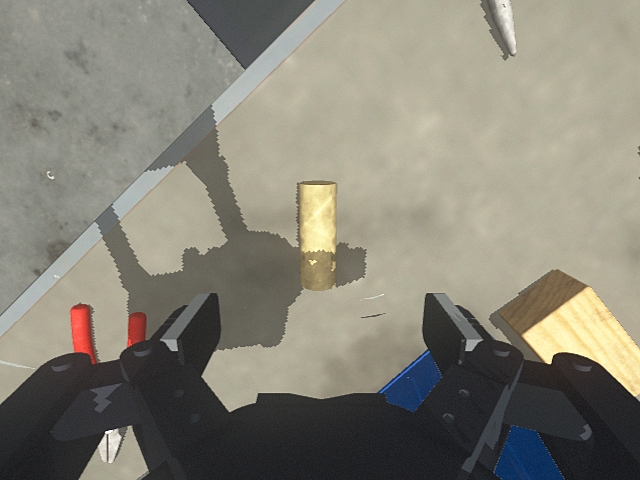

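The bar stands straight between the fingers, at cols 299–337 and rows 181–290. Checking the lengthwise offset.

Run:
```python
from h import *
f=pickle.load(open("w4.pkl","rb"));R=np.array(f["s"]["eef_rot"]);p=f["s"]["tool_pos"]
for v in (182,186,288,290):
    for z in (.0,.014,.028): print(v,z,((plane(f,318,v,z)-p)@R*1000).round(1))
```

```text
182 0.0 [ 39.9  -2.  101.8]
182 0.014 [41.4 -1.9 87.8]
182 0.028 [43.  -1.8 73.8]
186 0.0 [ 36.8  -2.  101.8]
186 0.014 [38.5 -1.9 87.8]
186 0.028 [40.2 -1.8 73.8]
288 0.0 [-49.   -2.2 102. ]
288 0.014 [-42.8  -2.1  88. ]
288 0.028 [-36.6  -2.   74. ]
290 0.0 [-50.9  -2.2 102. ]
290 0.014 [-44.6  -2.1  88. ]
290 0.028 [-38.2  -2.   74. ]
```

carry_out:
  plan:
    - [-2,-1.5,-30,0,0,0,-1]
    - [-2,-1.5,-60,0,0,0,-1]
    - [-2,-1.5,-85,0,0,0,-1]
    - [-2,-1.5,-96,0,0,0,-1]
    - [-2,-1.5,-96,0,0,0,-1]
    - [-2,-1.5,-96,0,0,0,-1]
    - [-2,-1.5,-96,0,0,0,1]
    - [-2,-1.5,-96,0,0,0,1]
    - [-2,-1.5,-96,0,0,0,1]
    - [-2,-1.5,-96,0,0,0,1]
    - [-2,-1.5,-96,0,0,0,1]
    - [-2,-1.5,-96,0,0,0,1]
    - [-2,-1.5,-96,0,0,0,1]
    - [-2,-1.5,-96,0,0,0,1]
  squeeze: 80

```text
time: 5.65
tool_pos: [0.4344, -0.1915, 0.0059]
eef_rot: [[-0.758, 0.652, 0.002], [0.652, 0.758, -0.002], [-0.002, -0.0, -1.0]]
ft_force: [-0.7, 0.5, 10.1]
grip_width: 0.004
grip_force: 5.2
```

The fingers shut with nothing between them, so I'll look.

Run:
```python
from h import *
f=wrist("w5"); s=f["s"]; print(s["grip_width"],s["grip_force"],s["ft_force"],s["tool_pos"])
```

```text
0.0038437305160621306 5.2128008811268955 [-0.7491773   0.52210165 10.10821117] [ 0.43435127 -0.19150951  0.00592571]
```

View pics/w5.png

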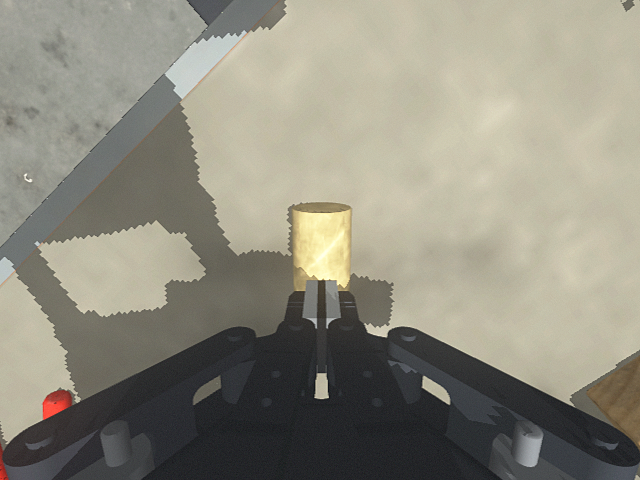

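Run:
```python
from h import *
f=pickle.load(open("w5.pkl","rb"));R=np.array(f["s"]["eef_rot"]);p=f["s"]["tool_pos"]
for P in ([0,0,0],[0,0,-.022],[.041,0,-.022],[.041,14e-3,-.022],[.041,-14e-3,-.022],[.052,14e-3,-.022]): print(P,proj(f,R@P+p).round(1))
for z in (.014,.028): print([((plane(f,u,205,z)-p)@R*1000).round(1).tolist() for u in (293,322,352)])
from rig import grab_frame
g=grab_frame("scene"); pickle.dump(g,open("s5.pkl","wb")); print(proj(g,p))
cv2.imwrite("pics/s5.png",cv2.resize(g["color"][230:370,240:420,::-1],None,fx=4,fy=4,interpolation=2))
```

```text
[0, 0, 0] [320.5 281.4]
[0, 0, -0.022] [320.5 300.2]
[0.041, 0, -0.022] [320.4 211.9]
[0.041, 0.014, -0.022] [353.4 211.9]
[0.041, -0.014, -0.022] [287.4 211.9]
[0.052, 0.014, -0.022] [354.1 185.9]
[[41.5, -12.7, -8.2], [41.5, 0.7, -8.2], [41.5, 14.6, -8.2]]
[[44.0, -11.6, -22.2], [44.0, 0.7, -22.2], [44.0, 13.3, -22.2]]
[318.59557599 305.22513249]
```

View pics/s5.png

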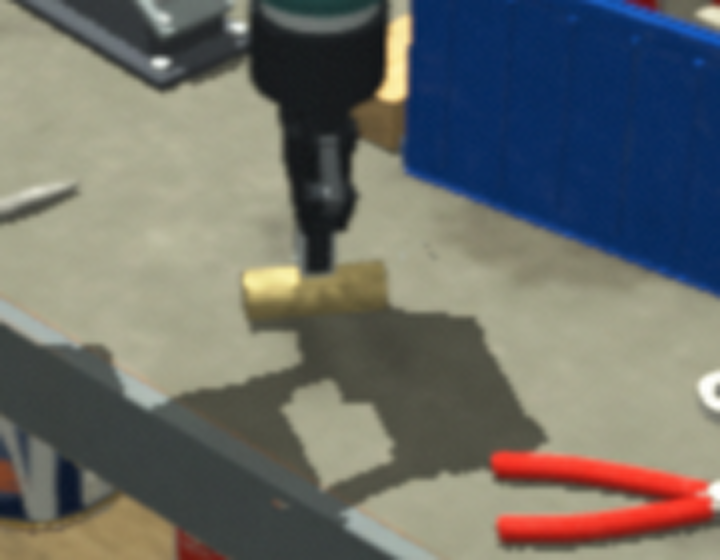

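The scene crop shows the shut finger tips at about crop (317,270), on top of the bar rather than astride it; the bar has not moved. I'll lift a little and compare the finger-tip rows numerically.

carry_out:
  plan:
    - [0,0,30,0,0,0,1]
    - [0,0,60,0,0,0,1]
    - [0,0,60,0,0,0,1]
    - [0,0,60,0,0,0,1]

```text
time: 6.08
tool_pos: [0.4343, -0.1915, 0.066]
eef_rot: [[-0.758, 0.652, 0.003], [0.652, 0.758, -0.002], [-0.003, -0.0, -1.0]]
ft_force: [0.1, -0.5, -0.4]
grip_width: -0.001
grip_force: 0.0
```

Run:
```python
from h import *
a=pickle.load(open("w5.pkl","rb"));f=wrist("w6");s=f["s"];print(s["tool_pos"],s["grip_width"],s["grip_force"],s["ft_force"])
for u in (311,333):
  for im in (a,f): print(u,[int(im["color"][v,u].astype(int).sum()/3) for v in range(235,325,3)])
m=lambda f:(f["color"][:,:,0].astype(int)-f["color"][:,:,2]>45).astype(np.uint8)
for im in (a,f):
  n,l,st,c=cv2.connectedComponentsWithStats(m(im)); print([x.tolist() for x in st[1:] if x[4]>600])
R=np.array(f["s"]["eef_rot"]);p=s["tool_pos"]
for x in (.011,):
  for z in (0,-.01,-.02,-.03): print(z,proj(f,R@[x,0,z]+p))
```

```text
[ 0.43428149 -0.19151711  0.06597269] -0.0013461555343706464 0.0 [ 0.07420728 -0.46632917 -0.39714225]
311 [207, 206, 211, 212, 212, 213, 210, 210, 201, 211, 232, 218, 223, 228, 158, 121, 127, 126, 125, 123, 120, 125, 124, 119, 119, 121, 119, 120, 189, 34]
311 [224, 227, 225, 218, 221, 224, 218, 146, 150, 158, 144, 152, 143, 140, 135, 113, 123, 124, 122, 123, 120, 119, 120, 120, 119, 116, 119, 115, 186, 40]
333 [214, 223, 238, 244, 227, 223, 219, 215, 211, 215, 217, 217, 216, 214, 226, 152, 146, 148, 143, 146, 144, 135, 121, 122, 123, 122, 122, 120, 172, 51]
333 [219, 225, 221, 231, 230, 231, 231, 220, 224, 147, 133, 132, 138, 134, 137, 113, 145, 140, 142, 142, 132, 122, 120, 121, 120, 119, 119, 121, 171, 46]
[[292, 202, 60, 89, 4533], [602, 393, 38, 45, 654]]
[[300, 187, 44, 104, 3743], [536, 288, 104, 165, 8957], [40, 326, 37, 87, 1935], [103, 335, 25, 55, 1032]]
0 [320.49836356 261.34398906]
-0.01 [320.48459183 268.29867194]
-0.02 [320.46910877 276.11757016]
-0.03 [320.45157426 284.97244138]
```

Run:
```python
from h import *
from rig import grab_frame,robot
s=robot.observe();p=np.array(s["tool_pos"]);R=np.array(s["eef_rot"])
g=grab_frame("scene"); pickle.dump(g,open("s6.pkl","wb"))
for z in (0,-.01,-.02,-.03): print(z,proj(g,p+R@[0,0,z]))
G=g["color"].astype(int)
for v in range(255,306,2): print(v,' '.join(f"{int(G[v,u].mean())}{'b' if G[v,u,0]-G[v,u,2]>45 else ''}" for u in range(308,332,2)))
n,l,st,c=cv2.connectedComponentsWithStats((G[280:330,290:350,0]-G[280:330,290:350,2]>45).astype(np.uint8)); print(st,c)
f=pickle.load(open("w6.pkl","rb"))
print([((plane(f,322,188,z)-p)@R*1000).round(1) for z in (.014,.028)])
```

```text
0 [318.36059052 284.12434061]
-0.01 [318.42677187 280.41468246]
-0.02 [318.4934713  276.67598457]
-0.03 [318.56069491 272.90790462]
255 163 160 90 27 36 52 72 95 78 50 41 77
257 162 157 88 26 27 28 35 54 52 34 39 83
259 163 162 117 33 26 25 30 42 40 26 52 82
261 162 163 137 42 25 24 26 30 27 28 69 81
263 163 165 157 61 26 26 31 29 28 49 88 80
265 165 166 157 86 32 25 26 39 82 121 150 139
267 166 165 154 103 55 29 30 56 143 160 158 159
269 165 163 154 107 60 26 27 59 144 161 160 159
271 168 168 153 104 60 27 27 68 149 163 161 158
273 167 170 160 110 59 30 30 69 149 163 162 159
275 172 173 166 126 64 35 38 76 151 163 160 159
277 168 164 163 148 121 118 126 137 160 163 163 160
279 160 159 161 161 162 161 160 161 163 164 162 157
281 163 158 152 153 154 157 158 159 162 161 158 157
283 154 152 147 148 151 155 157 159 162 161 159 159
285 141 141 144 147 151 155 158 159 160 161 160 161
287 136 138 142 147 153 155 155 157 162 163 162 162
289 143 145 147 150 153 156 157 158 160 161 161 161
291 145 145 147 147 150 156 160 161 161 160 159 160
293 144 144 148 149 149 152 155 156 158 160 160 159
295 155 152 151 155 156 157 147 147 150 147 142 139
297 202b 209b 210b 216b 219b 210b 132b 124b 122b 119b 120b 117b
299 212b 218b 221b 225b 223b 198b 155b 132b 124b 115b 120b 113b
301 193b 195b 199b 209b 200b 162b 124b 127b 117b 100b 106b 110b
303 166b 165b 154b 154b 165b 144b 104b 112b 113b 96b 97b 101b
305 111b 111b 108b 106b 113b 108b 88 87 91b 88 86 82
[[   0    0   60   50 2649]
 [  10   15   37   12  351]] [[29.73763684 25.02038505]
 [27.70655271 20.57264957]]
[array([40.1,  1.2, 50.7]), array([41.9,  1.1, 36.7])]
```

The scene rows put the shut finger tips about 20–22 mm short of the reported TCP, and the contact height agrees. So the earlier grasp was too high, and I'll redo it lower by that amount.

carry_out:
  plan:
    - [0,0,0,0,0,0,-1]
    - [0,0,0,0,0,0,-1]
    - [0,0,0,0,0,0,-1]
    - [0,0,0,0,0,0,-1]
    - [0,0,0,0,0,0,-1]
    - [0,0,0,0,0,0,-1]
    - [0,0,0,0,0,0,-1]
    - [0,0,-25,0,0,0,-1]
    - [0,0,-50,0,0,0,-1]
    - [0,0,-70,0,0,0,-1]
    - [0,0,-78,0,0,0,-1]
    - [0,0,-84,0,0,0,-1]
    - [0,0,-84,0,0,0,-1]

```text
time: 7.27
tool_pos: [0.4326, -0.1905, -0.0204]
eef_rot: [[-0.758, 0.652, -0.003], [0.652, 0.758, 0.001], [0.003, -0.001, -1.0]]
ft_force: [-0.7, 0.2, -0.3]
grip_width: 1.001
grip_force: 0.0
```

No contact. Closing.

carry_out:
  plan:
    - [0,0,0,0,0,0,1]
    - [0,0,0,0,0,0,1]
    - [0,0,0,0,0,0,1]
    - [0,0,0,0,0,0,1]
    - [0,0,0,0,0,0,1]
    - [0,0,0,0,0,0,1]
    - [0,0,0,0,0,0,1]
    - [0,0,0,0,0,0,1]
  squeeze: 80

```text
time: 7.93
tool_pos: [0.4336, -0.1909, -0.0189]
eef_rot: [[-0.758, 0.652, 0.0], [0.652, 0.758, -0.0], [-0.0, -0.0, -1.0]]
ft_force: [-0.0, 1.0, 4.8]
grip_width: 0.31
grip_force: 79.9
```

Gripped: width 0.31 is about 28 mm, at 80 N. Now lift, turn and carry it above the fixture.

carry_out:
  plan:
    - [0,0,30,0,0,0,1]
    - [0,0,70,0,0,0,1]
    - [0,0,110,0,0,0,1]
    - [0,10,145,0,0,0,1]
    - [5,35,170,2.9,1.1,-5.4,1]
    - [12,65,180,5.8,2.3,-10.9,1]
    - [20,95,185,8.7,3.4,-16.3,1]
    - [35,125,185,11.6,4.6,-21.7,1]
    - [55,150,185,14.5,5.7,-27.1,1]
    - [75,175,185,17.4,6.9,-32.6,1]
    - [100,195,180,20.3,8,-38,1]
    - [125,220,175,23.2,9.1,-43.4,1]
    - [145,240,170,26.1,10.3,-48.9,1]
    - [156,250,168,29,11.4,-54.3,1]
    - [156,250,168,29,11.4,-54.3,1]
    - [156,250,168,29,11.4,-54.3,1]
    - [156,250,168,29,11.4,-54.3,1]
  squeeze: 100

```text
time: 9.35
tool_pos: [0.5881, 0.0587, 0.148]
eef_rot: [[0.094, 0.994, 0.053], [0.861, -0.108, 0.496], [0.499, -0.001, -0.867]]
ft_force: [0.5, -0.9, -3.3]
grip_width: 0.307
grip_force: 99.9
```

```bash
cat > bar.py <<'E'
from fit import *
from scipy.spatial.transform import Rotation as Ro
p=np.load("bed.npy");B=fr(p[3]);O=p[:3];T=np.c_[B[:,0],-B[:,1],-B[:,2]]
def rep(c,name):
    f=wrist(name);s=f["s"];R=np.array(s["eef_rot"]);t=np.array(s["tool_pos"])
    print(s["time"],t,s["grip_width"],s["grip_force"],s["ft_force"]); print("joints",s["joint_positions"].round(1))
    print("rot err deg (world)",Ro.from_matrix(T@R.T).as_rotvec(degrees=True).round(2))
    print("bar centre in bed mm",(B.T@(t+R@np.array(c)/1000-O)*1000).round(2))
    m=(f["color"][:,:,0].astype(int)-f["color"][:,:,2]>45).astype(np.uint8)
    n,l,st,_=cv2.connectedComponentsWithStats(m); 
    for q in st[1:]:
        if q[4]>500: print("blob",q)
    return f,R,t
E
python3 - <<'E'
from bar import *
f,R,t=rep((1,0,-33),"w7")
for x in (39,41,43): print(x,[proj(f,t+R@np.array([x,0,z])/1000).round(1).tolist() for z in (-47,-33,-19)])
E
```

```text
9.35 [0.58810089 0.05874707 0.14801786] 0.3071563846508934 99.87583994865417 [ 0.50172389 -0.87777188 -3.33772272]
joints [-20.   21.2  95.1  30.3  74.  -25.1]
rot err deg (world) [ 0.05 -0.04 -0.12]
bar centre in bed mm [ 38.55   1.54 111.79]
blob [  465    46   134   125 10837]
blob [  51   55  105  101 3738]
blob [  287   215    69   184 11093]
39 [[322.1, 230.8], [322.0, 222.0], [322.0, 214.8]]
41 [[322.2, 225.3], [322.0, 217.0], [322.0, 210.2]]
43 [[322.2, 219.8], [322.1, 212.0], [322.0, 205.6]]
```

carry_out:
  plan:
    - [0.5,2,-15,0,0,0,1]
    - [1,4,-30,0,0,0,1]
    - [1.5,6,-45,0,0,0,1]
    - [2,8,-60,0,0,0,1]
    - [2.5,9,-70,0,0,0,1]
    - [2.5,9.2,-75.4,0,0,0,1]
    - [2.5,9.2,-75.4,0,0,0,1]
    - [2.5,9.2,-75.4,0,0,0,1]
    - [2.5,9.2,-75.4,0,0,0,1]

```text
time: 10.15
tool_pos: [0.5922, 0.0682, 0.0738]
eef_rot: [[0.094, 0.994, 0.056], [0.861, -0.11, 0.497], [0.501, 0.001, -0.866]]
ft_force: [0.6, -0.1, -3.9]
grip_width: 0.305
grip_force: 100.1
```

Run:
```python
from bar import *
f,R,t=rep((0,0,-33),"w8")
```

```text
10.15 [0.59215624 0.06820865 0.07375473] 0.3049479849099685 100.06703495979309 [ 0.56020067 -0.06647786 -3.91062007]
joints [-19.1  25.8 100.1  32.5  65.3 -29.6]
rot err deg (world) [-0.02  0.09  0.01]
bar centre in bed mm [ 8.9  -1.35 42.55]
blob [  496     0   144   141 15308]
blob [   0   10  105  110 3830]
blob [  287   215    69   184 11043]
```

carry_out:
  plan:
    - [-1,6,0.5,0,0,0,1]
    - [-0.3,11,3.5,0,0,0,1]
    - [0.3,16,6.5,0,0,0,1]
    - [0.7,20,9,0,0,0,1]
    - [1.1,23,11,0,0,0,1]
    - [1.5,26,12.7,0,0,0,1]
    - [1.8,29,14.4,0,0,0,1]
    - [2.1,31.3,15.8,0,0,0,1]
    - [2.1,31.3,15.8,0,0,0,1]
    - [2.1,31.3,15.8,0,0,0,1]
    - [2.1,31.3,15.8,0,0,0,1]

```text
time: 11.12
tool_pos: [0.5935, 0.0968, 0.0874]
eef_rot: [[0.094, 0.994, 0.055], [0.864, -0.109, 0.492], [0.495, 0.001, -0.869]]
ft_force: [-1.1, -11.4, -4.9]
grip_width: 0.307
grip_force: 100.5
```

Run:
```python
from bar import *
f,R,t=rep((0,0,-33),"w9"); F=np.array(f["s"]["ft_force"]); print("F bed",(B.T@(F-[.56,-.07,-3.9])).round(2))
g=f["color"].astype(int).mean(2)
print("col 321 rows 60-230:",g[60:230:4,321].astype(int).tolist())
for j in (0,10,14,18,22): print(j,proj(f,O+B@np.array([67+j,0,44])/1000).round(1),proj(f,O+B@np.array([94+j,0,44])/1000).round(1))
```

```text
11.1167 [0.59346261 0.09677087 0.08736846] 0.30725755519204245 100.47365427017212 [ -1.07165367 -11.41661311  -4.85034056]
joints [-16.1  24.5  99.7  32.5  65.3 -26.2]
rot err deg (world) [ 0.36  0.02 -0.06]
bar centre in bed mm [40.64  0.45 40.07]
blob [  496    27   144   153 15719]
blob [   0   46  112  116 4350]
blob [  287   225    68   174 10415]
F bed [-10.4    0.38   4.91]
col 321 rows 60-230: [202, 202, 202, 201, 203, 200, 202, 199, 203, 201, 199, 199, 196, 177, 77, 134, 136, 132, 122, 204, 205, 203, 209, 93, 103, 97, 95, 96, 96, 94, 92, 96, 95, 93, 91, 93, 93, 91, 91, 94, 92, 46, 142]
0 [323.3 255.8] [323.5 186.8]
10 [323.4 231.2] [323.6 159.2]
14 [323.4 221. ] [323.7 147.7]
18 [323.5 210.7] [323.7 136.1]
22 [323.5 200.2] [323.8 124.3]
```

carry_out:
  plan:
    - [0.2,2,1,0,0,0,1]
    - [0.4,4,2.3,0,0,0,1]
    - [0.4,4,2.3,0,0,0,1]
    - [0.4,4,2.3,0,0,0,1]
    - [0.7,6,-1.2,0,0,0,1]
    - [0.9,8,-4.6,0,0,0,1]
    - [1.1,10,-8,0,0,0,1]
    - [1.3,11.9,-11.5,0,0,0,1]
    - [1.3,11.9,-11.5,0,0,0,1]
    - [1.3,11.9,-11.5,0,0,0,1]

```text
time: 12.0
tool_pos: [0.5955, 0.1081, 0.0756]
eef_rot: [[0.095, 0.994, 0.056], [0.864, -0.11, 0.491], [0.494, 0.002, -0.869]]
ft_force: [-0.4, -12.2, -7.2]
grip_width: 0.306
grip_force: 100.6
```

```bash
cat > chk.py <<'E'
from bar import *
import sys
f,R,t=rep((0,0,-33),sys.argv[1]); F=np.array(f["s"]["ft_force"]); print("F bed",(B.T@(F-[.56,-.07,-3.9])).round(2))
g=f["color"].astype(int).mean(2)
print("col 321 rows 80-200 step 3:",g[80:200:3,321].astype(int).tolist())
for j in (6,8,10,12,14,16,18,20): print(j,proj(f,O+B@np.array([94+j,0,44])/1000).round(1)[1],end="; ")
E
python3 chk.py w10
```

```text
12.0 [0.59552277 0.10811637 0.07559545] 0.30622060907606485 100.62931895256042 [ -0.42164161 -12.18134001  -7.16266005]
joints [-15.   25.2 100.4  33.1  63.4 -26.3]
rot err deg (world) [0.4  0.08 0.01]
bar centre in bed mm [44.73 -0.3  24.13]
blob [  503    27   137   161 16236]
blob [   0   46   99  123 3929]
blob [ 288  252   65  147 8381]
F bed [-12.15  -0.35   3.25]
col 321 rows 80-200 step 3: [201, 200, 203, 202, 203, 200, 201, 203, 198, 200, 200, 196, 199, 201, 177, 75, 129, 127, 126, 126, 125, 108, 194, 201, 78, 105, 105, 94, 96, 96, 93, 97, 93, 95, 95, 97, 98, 89, 94, 94]
6 187.4; 8 181.2; 10 174.9; 12 168.6; 14 162.2; 16 155.7; 18 149.1; 20 142.5;
```

carry_out:
  plan:
    - [0.2,1.7,-3,0,0,0,1]
    - [0.4,3.4,-6,0,0,0,1]
    - [0.6,4.8,-8.4,0,0,0,1]
    - [0.6,5.2,-9.1,0,0,0,1]
    - [0.6,5.2,-9.1,0,0,0,1]
    - [0.6,5.2,-9.1,0,0,0,1]

```text
time: 12.55
tool_pos: [0.5962, 0.1115, 0.0704]
eef_rot: [[0.092, 0.994, 0.058], [0.865, -0.108, 0.49], [0.494, 0.005, -0.87]]
ft_force: [-9.2, -25.5, 17.7]
grip_width: 0.308
grip_force: 104.3
```

```bash
python3 chk.py w11
```

```text
12.55 [0.5961602  0.11152885 0.07044902] 0.30832565336543916 104.29794073104858 [ -9.24803198 -25.52316077  17.7117475 ]
joints [-14.6  25.6 100.8  33.4  62.6 -26.6]
rot err deg (world) [ 0.44  0.23 -0.09]
bar centre in bed mm [45.17 -0.51 17.94]
blob [  506    26   134   164 16257]
blob [   0   45   93  125 3813]
blob [ 290  262   64  137 6796]
F bed [-12.04   6.95  31.9 ]
col 321 rows 80-200 step 3: [201, 204, 202, 204, 204, 199, 200, 199, 200, 202, 197, 199, 199, 197, 178, 81, 130, 132, 129, 126, 125, 123, 203, 196, 196, 191, 196, 194, 196, 78, 86, 105, 105, 100, 93, 93, 96, 96, 97, 95]
6 191.5; 8 185.0; 10 178.4; 12 171.7; 14 165.0; 16 158.1; 18 151.2; 20 144.2;
```

The jaw has snapped forward (its edge row gives about 13.5 mm), but the side force suggests the bar rides on the -y flare. Shifting a little toward +y.

carry_out:
  plan:
    - [-0.7,0.1,0,0,0,0,1]
    - [-1.5,0.2,0,0,0,0,1]
    - [-1.5,0.2,0,0,0,0,1]
    - [-1.5,0.2,0,0,0,0,1]

```text
time: 12.93
tool_pos: [0.5962, 0.1115, 0.0705]
eef_rot: [[0.092, 0.994, 0.061], [0.865, -0.11, 0.49], [0.494, 0.007, -0.87]]
ft_force: [-6.7, -24.2, 15.3]
grip_width: 0.309
grip_force: 103.9
```

```bash
python3 chk.py w12
```

```text
12.9333 [0.59621471 0.11150442 0.07048357] 0.3088295534942921 103.94139289855957 [ -6.67797272 -24.15233392  15.25435443]
joints [-14.6  25.5 100.9  33.5  62.4 -26.7]
rot err deg (world) [0.46 0.38 0.01]
bar centre in bed mm [45.18 -0.46 17.98]
blob [  505    26   135   164 16304]
blob [   0   44   92  126 3798]
blob [ 290  260   64  139 6776]
F bed [-11.84   4.55  28.95]
col 321 rows 80-200 step 3: [203, 204, 202, 203, 200, 202, 199, 203, 201, 198, 200, 198, 198, 199, 177, 80, 130, 126, 127, 126, 127, 125, 199, 195, 195, 192, 195, 196, 200, 81, 88, 103, 102, 96, 93, 95, 93, 97, 93, 94]
6 191.6; 8 185.0; 10 178.4; 12 171.7; 14 165.0; 16 158.2; 18 151.3; 20 144.3;
```

carry_out:
  plan:
    - [-0.2,-1.5,2.6,0,0,0,1]
    - [-0.2,-1.5,2.6,0,0,0,1]
    - [-1.2,-1.4,2.6,0,0,0,1]
    - [-1.2,-1.4,2.6,0,0,0,1]
    - [-1.2,-1.4,2.6,0,0,0,1]

```text
time: 13.4
tool_pos: [0.5959, 0.1114, 0.0706]
eef_rot: [[0.094, 0.994, 0.061], [0.864, -0.112, 0.49], [0.494, 0.007, -0.869]]
ft_force: [1.4, -13.9, -1.6]
grip_width: 0.307
grip_force: 101.1
```

```bash
python3 chk.py w13
```

```text
13.4 [0.59593789 0.11143349 0.07059132] 0.3070399218189226 101.13970041275024 [  1.37171802 -13.86851127  -1.63447914]
joints [-14.7  25.4 101.   33.6  62.3 -26.6]
rot err deg (world) [0.43 0.36 0.12]
bar centre in bed mm [45.12 -0.17 18.12]
blob [  505    26   135   163 16295]
blob [   0   45   93  125 3808]
blob [ 290  257   64  142 6797]
F bed [-10.67  -2.32   8.77]
col 321 rows 80-200 step 3: [203, 200, 202, 203, 200, 198, 201, 202, 200, 200, 199, 199, 196, 199, 177, 83, 131, 130, 130, 128, 126, 126, 206, 198, 202, 197, 199, 198, 206, 81, 84, 106, 101, 93, 99, 96, 96, 92, 95, 93]
6 191.3; 8 184.7; 10 178.1; 12 171.5; 14 164.7; 16 157.9; 18 151.0; 20 144.0;
```

carry_out:
  plan:
    - [-0.2,-1.7,-1,0,0,0,1]
    - [-0.4,-3.4,-2,0,0,0,1]
    - [-0.5,-4.3,-2.5,0,0,0,1]
    - [-0.5,-4.3,-2.5,0,0,0,1]
    - [-0.5,-4.3,-2.5,0,0,0,1]

```text
time: 13.87
tool_pos: [0.5956, 0.1085, 0.0689]
eef_rot: [[0.094, 0.994, 0.062], [0.863, -0.112, 0.493], [0.497, 0.007, -0.868]]
ft_force: [2.5, -10.2, 0.5]
grip_width: 0.309
grip_force: 101.2
```

```bash
python3 chk.py w14
```

```text
13.8667 [0.59558344 0.10849468 0.06885361] 0.308927751809387 101.17668271064758 [  2.47645834 -10.18265165   0.53231535]
joints [-15.1  25.6 101.1  33.7  62.3 -27.1]
rot err deg (world) [0.26 0.36 0.15]
bar centre in bed mm [41.6  -0.14 18.1 ]
blob [  505    22   135   163 16210]
blob [   0   44   92  122 3749]
blob [ 290  260   64  139 6853]
F bed [-6.31 -3.02  8.76]
col 321 rows 80-200 step 3: [201, 201, 200, 200, 198, 200, 201, 199, 199, 198, 175, 84, 134, 130, 129, 128, 129, 128, 116, 198, 199, 197, 197, 197, 200, 196, 198, 198, 203, 83, 84, 107, 100, 96, 95, 91, 96, 91, 93, 94]
6 179.4; 8 172.7; 10 166.0; 12 159.2; 14 152.4; 16 145.4; 18 138.4; 20 131.3;
```

carry_out:
  plan:
    - [-0.1,-1,-0.6,0,0,0,1]
    - [-0.3,-2.2,-1.3,0,0,0,1]
    - [-0.3,-2.2,-1.3,0,0,0,1]
    - [-0.3,-2.2,-1.3,0,0,0,1]

```text
time: 14.25
tool_pos: [0.5955, 0.1077, 0.0684]
eef_rot: [[0.094, 0.994, 0.062], [0.861, -0.113, 0.495], [0.499, 0.007, -0.867]]
ft_force: [2.0, -7.2, 0.8]
grip_width: 0.307
grip_force: 101.0
```

```bash
python3 chk.py w15
```

```text
14.25 [0.59553503 0.10768833 0.06837844] 0.30658180372982147 100.98209381103516 [ 2.04434282 -7.1960963   0.83943988]
joints [-15.2  25.7 101.2  33.9  62.4 -27.4]
rot err deg (world) [0.1  0.38 0.16]
bar centre in bed mm [40.57 -0.18 18.09]
blob [  505    21   135   163 16173]
blob [   0   44   92  121 3732]
blob [ 290  262   64  137 6812]
F bed [-3.62 -2.26  7.56]
col 321 rows 80-200 step 3: [200, 198, 199, 200, 201, 201, 198, 198, 199, 178, 85, 131, 130, 130, 128, 132, 127, 118, 197, 199, 198, 199, 197, 195, 200, 196, 198, 196, 207, 79, 85, 104, 101, 97, 95, 91, 98, 95, 91, 93]
6 175.7; 8 169.0; 10 162.3; 12 155.4; 14 148.5; 16 141.6; 18 134.5; 20 127.4;
```

carry_out:
  plan:
    - [0,0,0,0,0,0,0]
    - [0,0,0,0,0,0,0]
    - [0,0,0,0,0,0,-0.5]
    - [0,0,0,0,0,0,-0.5]
    - [0,0,0,0,0,0,-0.5]
    - [0,0,0,0,0,0,-0.5]
    - [-0.5,-5,8.7,0,0,0,-0.5]
    - [-1.5,-15,26,0,0,0,-0.5]
    - [-3,-28,48,0,0,0,-0.5]
    - [-5,-45,78,0,0,0,-0.5]
    - [-7,-60,104,0,0,0,-0.5]
    - [-7,-60,104,0,0,0,-0.5]
    - [-7,-60,104,0,0,0,-0.5]

```text
time: 15.38
tool_pos: [0.5861, 0.0478, 0.1729]
eef_rot: [[0.095, 0.994, 0.059], [0.861, -0.111, 0.496], [0.5, 0.004, -0.866]]
ft_force: [-0.2, 0.6, -0.7]
grip_width: 0.751
grip_force: 0.0
```

Run:
```python
from bar import *
f,R,t=rep((0,0,-33),"w16")
a=f["color"].astype(int); pr=lambda *b: proj(f,O+B@np.array(b)/1000).round(1)
print("expect lower end top",pr(0,0,28),"upper end top",pr(80,0,28),"lip edge j8",pr(75,0,44),"jaw back j8",pr(102,0,44),"stop top",pr(0,0,22),pr(-14,0,22))
print("sides z14 at x=10,38",pr(10,14,14),pr(10,-14,14),pr(38,14,14),pr(38,-14,14))
m=(a[:,:,0]-a[:,:,2]>45)
u=int(pr(40,0,28)[0]); rows=np.where(m[:,u])[0]; print("col",u,"brass rows",rows.min(),rows.max())
for x in (5,20,38,50,65):
    v=int(pr(x,0,20)[1]); c=np.where(m[v,u-60:u+60])[0]+u-60; print("x",x,"row",v,"cols",c.min() if len(c) else None,c.max() if len(c) else None,"expect",pr(x,14,14)[0],pr(x,-14,14)[0])
g=a.mean(2); print("lip/jaw rows",[(v,int(g[v,u])) for v in range(60,260,4)])
for j in (0,4,6,8,10,12): print(j,pr(94+j,0,44)[1],pr(67+j,0,44)[1],end="; ")
```

```text
15.3833 [0.58609313 0.04784853 0.1728946 ] 0.7512247157907522 0.0 [-0.19928007  0.59814696 -0.7446054 ]
joints [-21.2  19.9  93.3  29.8  76.9 -24.4]
rot err deg (world) [0.04 0.22 0.09]
bar centre in bed mm [ 40.4    2.53 138.86]
blob [ 455   55  123  116 9343]
blob [  69   60   98   98 3443]
blob [ 307  205   35   87 2472]
expect lower end top [324.2 290.4] upper end top [324.6 186. ] lip edge j8 [324.9 196.5] jaw back j8 [325.1 154.7] stop top [324.1 287.3] [324.1 303.5]
sides z14 at x=10,38 [306.6 271.7] [341.5 271.6] [306.2 238. ] [342.1 238. ]
col 324 brass rows 0 291
x 5 row 280 cols 308 340 expect 306.6 341.4
x 20 row 262 cols 307 339 expect 306.4 341.7
x 38 row 240 cols 308 340 expect 306.2 342.1
x 50 row 224 cols 308 340 expect 306.0 342.4
x 65 row 205 cols 332 332 expect 305.8 342.8
lip/jaw rows [(60, 141), (64, 137), (68, 104), (72, 237), (76, 205), (80, 207), (84, 204), (88, 207), (92, 208), (96, 205), (100, 208), (104, 204), (108, 206), (112, 204), (116, 204), (120, 203), (124, 194), (128, 135), (132, 137), (136, 125), (140, 207), (144, 208), (148, 208), (152, 211), (156, 114), (160, 101), (164, 103), (168, 101), (172, 103), (176, 102), (180, 101), (184, 102), (188, 98), (192, 95), (196, 63), (200, 100), (204, 106), (208, 102), (212, 108), (216, 183), (220, 173), (224, 171), (228, 177), (232, 189), (236, 174), (240, 177), (244, 170), (248, 173), (252, 190), (256, 181)]
0 167.4 208.4; 4 161.1 202.5; 6 157.9 199.5; 8 154.7 196.5; 10 151.5 193.5; 12 148.3 190.5;
```

The jaw reads about 8 mm, the bar is in line and central with its lower end at the stop, and the gripper is clear. Handing in.

```bash
python3 -c "
from rig import robot
print(robot.job_done())"
```

```text
the job is handed in; nothing more can be done
None
```

The job is handed in, with no verdict returned: in the last wrist view the bar lay straight and central against the lower stop with the jaw at about 8 mm, though I inferred the seating height rather than measured it, and my first grasp closed above the bar (about 10 N on its top) before I regripped lower.

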